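Make up two furniture-fitting kits

TASK

Make up the fittings for two furniture jobs: the yellow tray gets the light beech foot, the white porcelain knob and the white door catch, and the blue tray gets the dark walnut foot and the brass knob. Put one piece in each compartment, whichever you like, each sitting flat on the compartment floor the same way up as it stands in the stock. Leave the black knob and the castor where they are.

Things in the scene. Friction and masses are not known exactly. Their poses are not given: they have to be found in the camera images.
- beech_foot: turned furniture foot of light beech, standing on its wide mounting face with the narrow end and a small round steel glide (24 mm) on top: 46 mm diameter at the base, 60 mm high overall, turned groove at 13 to 16 mm, gripping shaft from 20 mm (45 mm diameter) narrowing to 41 mm at 54 mm height; about 90 g. Origin: centre of its underside, z up.
- walnut_foot: turned furniture foot of dark brown walnut, standing on its wide mounting face with the narrow end and a small round steel glide (24 mm) on top: 46 mm diameter at the base, 60 mm high overall, turned groove at 13 to 16 mm, gripping shaft from 20 mm (45 mm diameter) narrowing to 41 mm at 54 mm height; about 90 g. Origin: centre of its underside, z up.
- porcelain_knob: furniture knob of white porcelain on a thin brass rose, standing on its 28 mm round base with the head up: 35 mm high, domed, stem 18 mm diameter; widest band to grip 36 mm diameter from 18 to 26 mm above its underside. Origin: centre of its underside, z up. About 60 g.
- brass_knob: furniture knob of solid brass, standing on its 28 mm round base with the head up: 34.5 mm high, with a flatter top, stem 18 mm diameter; widest band to grip 36 mm diameter from 18 to 26 mm above its underside. Origin: centre of its underside, z up. About 90 g.
- catch: magnetic cabinet-door catch, a small white plastic block lying flat, with steel strips and two screw heads showing on top: 50 mm long (x), 22 mm wide (y), 20 mm high; about 35 g. Grip it across its width (y). Origin: centre of its underside, z up.
- yellow_tray: shallow yellow plastic parts tray, three compartments in a row along its y axis, fixed to the bench: outside 122 mm (x) by 242 mm (y) over its rim, rim 34 mm high, floor 4 mm thick, walls and dividers 4 mm. Each compartment is 104 mm (x) by 72 mm (y) inside; their centres lie at x = 0, y = -76, 0 and +76 mm from the origin. Origin: centre of the underside, z up.
- blue_tray: shallow blue plastic parts tray, two compartments in a row along its y axis, fixed to the bench: outside 122 mm (x) by 166 mm (y) over its rim, rim 34 mm high, floor 4 mm thick, walls and dividers 4 mm. Each compartment is 104 mm (x) by 72 mm (y) inside; their centres lie at x = 0, y = -38 and +38 mm from the origin. Origin: centre of the underside, z up.
- black_knob: round black plastic furniture knob, 36 mm diameter and 32 mm high, standing on its base among the stock; stays where it is. Origin: centre of its underside, z up.
- castor: small castor standing on its 42 mm square steel plate with the black rubber-tyred wheel (40 mm) up, 57 mm high, among the stock; stays where it is. Origin: centre of the underside of the plate, z up.

How it is judged:
At the end, for the whole second after the job is handed in: One piece lies in each compartment: beech foot, porcelain knob and catch in yellow, walnut foot and brass knob in blue; each centre inside its compartment, under 5 mm above its floor, tilted under 0.15 rad, let go, at rest. Black knob and castor within 20 mm of their starts (((y of beech_foot in the frame of yellow_tray between -0.112 and -0.04 m and x of beech_foot in the frame of yellow_tray between -0.052 and 0.052 m) or (y of porcelain_knob in the frame of yellow_tray between -0.112 and -0.04 m and x of porcelain_knob in the frame of yellow_tray between -0.052 and 0.052 m) or (y of catch in the frame of yellow_tray between -0.112 and -0.04 m and x of catch in the frame of yellow_tray between -0.052 and 0.052 m)) and ((y of beech_foot in the frame of yellow_tray between -0.036 and 0.036 m and x of beech_foot in the frame of yellow_tray between -0.052 and 0.052 m) or (y of porcelain_knob in the frame of yellow_tray between -0.036 and 0.036 m and x of porcelain_knob in the frame of yellow_tray between -0.052 and 0.052 m) or (y of catch in the frame of yellow_tray between -0.036 and 0.036 m and x of catch in the frame of yellow_tray between -0.052 and 0.052 m)) and ((y of beech_foot in the frame of yellow_tray between 0.04 and 0.112 m and x of beech_foot in the frame of yellow_tray between -0.052 and 0.052 m) or (y of porcelain_knob in the frame of yellow_tray between 0.04 and 0.112 m and x of porcelain_knob in the frame of yellow_tray between -0.052 and 0.052 m) or (y of catch in the frame of yellow_tray between 0.04 and 0.112 m and x of catch in the frame of yellow_tray between -0.052 and 0.052 m)) and z of beech_foot in the frame of yellow_tray between 0 and 0.009 m and angle between each of beech_foot, porcelain_knob, catch, walnut_foot, brass_knob's own z axis and vertical below 0.15 rad and linear speed of each of beech_foot, porcelain_knob, catch, walnut_foot, brass_knob below 0.02 m/s and angular speed of each of beech_foot, porcelain_knob, catch, walnut_foot, brass_knob below 0.2 rad/s and contact force between each of beech_foot, porcelain_knob, catch, walnut_foot, brass_knob and the fingers below 0.1 N and z of porcelain_knob in the frame of yellow_tray between 0 and 0.009 m and z of catch in the frame of yellow_tray between 0 and 0.009 m and ((y of walnut_foot in the frame of blue_tray between -0.074 and -0.002 m and x of walnut_foot in the frame of blue_tray between -0.052 and 0.052 m) or (y of brass_knob in the frame of blue_tray between -0.074 and -0.002 m and x of brass_knob in the frame of blue_tray between -0.052 and 0.052 m)) and ((y of walnut_foot in the frame of blue_tray between 0.002 and 0.074 m and x of walnut_foot in the frame of blue_tray between -0.052 and 0.052 m) or (y of brass_knob in the frame of blue_tray between 0.002 and 0.074 m and x of brass_knob in the frame of blue_tray between -0.052 and 0.052 m)) and z of walnut_foot in the frame of blue_tray between 0 and 0.009 m and z of brass_knob in the frame of blue_tray between 0 and 0.009 m and distance of each of black_knob, castor from where it was at the start of the episode below 0.02 m); the robot touches nothing.
It fails at once if the black knob is disturbed (moved more than 20 mm) (distance of black_knob from where it was at the start of the episode above 0.02 m).
It fails at once if the castor is disturbed (moved more than 20 mm) (distance of castor from where it was at the start of the episode above 0.02 m).
It also fails if it takes over 115 s, if anything falls off the work surface, if the arm or the gripper's body presses on something with over 40 N, if the wrist force passes 120 N, or if a joint passes its speed limit or range.

ROBOT

A 7-joint arm with a two-finger parallel gripper is mounted at the origin on the work surface. World frame = base frame: x ahead of the robot, y to its left, z up, the work surface at z = 0. Lengths are in m, angles in rad, forces in N, time in s.
With the tool pointing down it reaches from about 0.35 to 0.9 m from the base axis. Payload 8.1 kg.
Tool frame: the origin (TCP) lies between the finger pads; the fingertips stand 11 mm ahead of it and the grasp point (between the pads) lies 8 mm behind it; z points along the fingers, y is the line along which they close (so a half turn about z gives the same grasp; the last joint's range is limited). The gripper opens to 92 mm and grips with 3 to 60 N. Pads are 19 mm wide; open, the fingers measure 130 mm over their backs; the gripper's body (75 mm by 190 mm) begins 47 mm behind the grasp point.
Start: joints at [1.2, 0.434, 0.025, 1.573, -0.012, 1.134, -0.075], TCP at [0.165, -0.603, 0.238] pointing down, gripper open.
Joint ranges: [-2.62, 2.62], [-0.44, 2.09], [-1.27, 1.32], [0.08, 2.57], [-1.32, 4.46], [0.12, 2], [-2.74, 2.74]. Speed limits (rad/s): [2.22, 2.22, 3.01, 3.01, 3.14, 3.14, 3.14].

INTERFACE

Orientations are given as a rotation vector (axis times angle).
In Python, from cell import observe, get_image, camera_params, sign_off gives the robot as it stands.
- The arm moves only by the shell command python3 -m pendant 'ROWS' [FORCE]. ROWS is JSON, one flat list of numbers, 7 for each row, row after row: the shift along the tool's x, y, z in m, then the turn, a rotation vector about the tool's x, y, z in rad, then the finger opening in m, from 0 to 0.0918. In form: [dx, dy, dz, rx, ry, rz, jaw, dx, dy, dz, rx, ry, rz, jaw, ...]. A call has 1 to 10 rows; each row shifts and turns the commanded pose from where the row before left it, along the tool's axes as they then stand; what a row does not reach is not made up. A row lasts 1/8 s, in which the tool goes at most 62.5 mm and 10.7 degrees, less where a joint would pass 70% of its speed; a pose out of reach is approached as far as the arm can. A call is refused whole if a number of a shift passes 0.0625 or a number of a turn 0.188, either way. A call with a gripper value outside its range is refused whole. The fingers move at their own pace and stop on an object; FORCE is the grip in N (left out, the last holds). Time passes only in rows, so rows that do not move let the fingers close. It gives the time, the measured TCP pose, the force, the opening and the grip force at its end, in the units of the state.
- observe(): the state, without advancing time (a new reading comes with each control period).
- get_image(name): name is "scene" or "top"; returns the picture (400x640x3 uint8, red, green, blue); there is no depth.
- camera_params(name): a dict with "intrinsics" (3x3 intrinsics, pixels), "eye" and "rotation" of the camera in the world. Camera axes: x right, y down, z forward; pixel columns grow to the right and rows downward; lengths in m; the calibration is good to about 2 mm. A picture is of the moment at which its call begins. camera_params takes no time and is no camera call.
- sign_off(): hands the job in; it is judged then, once.
The state is a dict: "clock": time; "joints": joint angles; "dq": joint speeds; "joint_efforts": joint torques, N m; "position": TCP position; "ee_rot": TCP orientation; "force": force on the tool from outside, world axes, zero at the start; "ft_torque": the same for the moment, N m; "width": opening from 0.0 (shut) to 1.0 (fully open); "gripper_force": force on a finger pad.
Only numpy, scipy, OpenCV 4.12 (cv2) and the standard library are available. Lean on these libraries where they do the work, as an engineer would, in place of code of your own. Each camera call takes 0.05 s, during which the arm holds its last target. There are 200 camera calls.

## Working session

There is one attempt and no reset: what is moved stays moved. The work goes in short steps, Python scripts to look and compute and a shell command to move; the robot and the scene stay as the last step left them, time stands still between calls to the robot, and variables do not carry over. Pictures are saved under pics/ and viewed, at most 14 in all, crops included, and the job is handed in when it is done.

```bash
mkdir -p pics; python3 - <<'E'
from cell import *
import cv2
for n in("scene","top"):
    im=get_image(n); cv2.imwrite(f"pics/{n}0.png",im[:,:,::-1]); p=camera_params(n); print(n,p)
o=observe(); print(o)
E
```

```text
scene {'intrinsics': array([[430.86441403,   0.        , 324.03515038],
       [  0.        , 430.86441403, 198.92373503],
       [  0.        ,   0.        ,   1.        ]]), 'eye': array([ 1.13600957, -0.7157499 ,  0.64847651]), 'rotation': array([-2.07001243, -0.73074924,  0.40387544])}
top {'intrinsics': array([[406.26431089,   0.        , 328.75969849],
       [  0.        , 406.26431089, 204.55629928],
       [  0.        ,   0.        ,   1.        ]]), 'eye': array([0.46712621, 0.00218801, 1.06485471]), 'rotation': array([-2.1993293 ,  2.17094704, -0.10211389])}
{'clock': 0.1, 'joints': array([ 1.20036404,  0.43515984,  0.02497408,  1.57401345, -0.01158894,
        1.13400815, -0.07508176]), 'dq': array([ 1.64514472e-05, -3.11694197e-03, -5.71136263e-04, -2.19058213e-03,
        1.33261326e-03, -1.14625251e-03, -2.40464157e-03]), 'joint_efforts': array([ 3.97892480e-03, -6.69129896e+01,  9.88736227e-01, -3.15148830e+01,
       -6.04352192e-02,  3.74272233e-02,  4.36763082e-05]), 'position': array([ 0.16522726, -0.60229617,  0.23701655]), 'ee_rot': array([-3.11208190e+00, -4.19192853e-01,  5.21331751e-04]), 'force': array([-0.81492534, -0.08035444,  0.83550804]), 'ft_torque': array([-0.0052306 ,  0.02176713, -0.05047596]), 'gripper_force': 0.0, 'width': 0.9985836121822602}
```

View pics/top0.png

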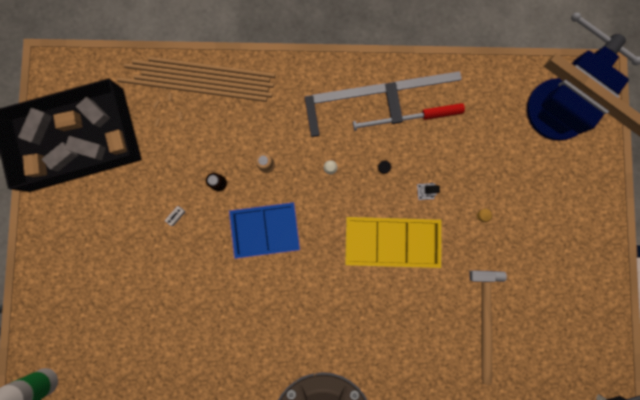

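View pics/scene0.png

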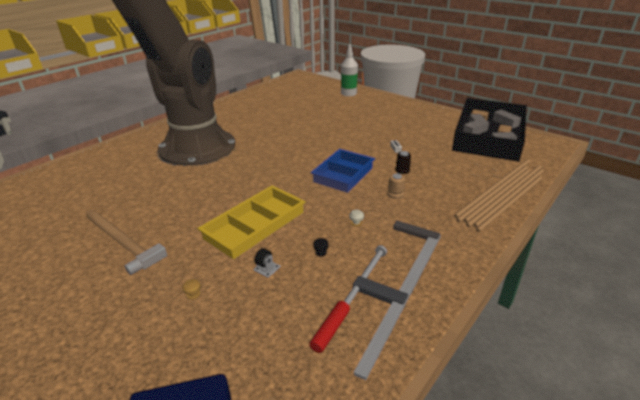

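```bash
cat > h.py <<'E'
import numpy as np, cv2
from scipy.spatial.transform import Rotation as R
from cell import *
P={n:camera_params(n) for n in("scene","top")}
def ray(n,uv):
    p=P[n]; d=R.from_rotvec(p["rotation"]).as_matrix()@np.linalg.inv(p["intrinsics"])@[uv[0],uv[1],1]
    return p["eye"],d
def plane(n,uv,z):
    e,d=ray(n,uv); return (e+d*(z-e[2])/d[2])[:2]
def proj(n,X):
    p=P[n]; c=p["intrinsics"]@R.from_rotvec(p["rotation"]).as_matrix().T@(np.array(X)-p["eye"]); return c[:2]/c[2]
E
python3 - <<'E'
from h import *
t=cv2.imread("pics/top0.png"); s=cv2.imread("pics/scene0.png")
r=[]
for im,cs in((t,[(215,181),(264,161),(330,167),(484,215),(175,215)]),(s,[(403,161),(396,185),(357,215),(192,287),(396,146)])):
    r.append(np.hstack([cv2.resize(im[y-16:y+16,x-16:x+16],(160,160),interpolation=0) for x,y in cs]))
cv2.imwrite("pics/crops.png",np.vstack(r))
hsv=cv2.cvtColor(t,cv2.COLOR_BGR2HSV)
for n,lo,hi in(("yellow",(22,180,120),(35,255,255)),("blue",(100,120,60),(125,255,255))):
    m=cv2.inRange(hsv,lo,hi); m[:, 520:]=0
    c=max(cv2.findContours(m,0,2)[0],key=cv2.contourArea); c=cv2.convexHull(c).reshape(-1,2).astype(float)
    q=np.array([plane("top",u,0.034) for u in c],np.float32); print(n,cv2.minAreaRect(q),cv2.minAreaRect(q)[1])
E
```

```text
yellow ((0.45937061309814453, -0.17355704307556152), (0.23864169418811798, 0.11978916823863983), 89.04923248291016) (0.23864169418811798, 0.11978916823863983)
blue ((0.485406756401062, 0.1537308394908905), (0.11767648905515671, 0.16163596510887146), 8.168451309204102) (0.11767648905515671, 0.16163596510887146)
```

View pics/crops.png

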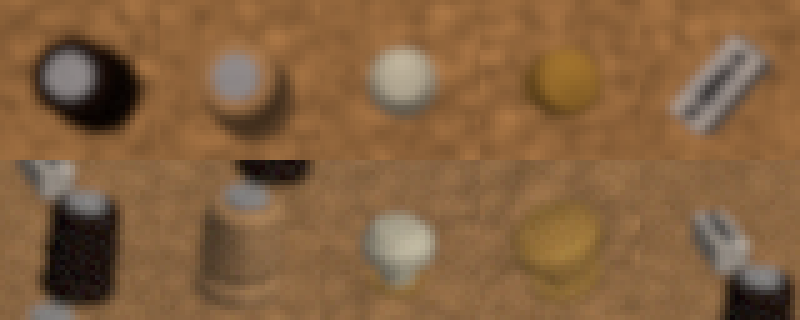

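```bash
python3 - <<'E'
from h import *
t=cv2.imread("pics/top0.png"); hsv=cv2.cvtColor(t,cv2.COLOR_BGR2HSV)
def blob(n,c,lo,hi,z,k=14):
    x,y=c; h=cv2.resize(cv2.cvtColor(t[y-k:y+k,x-k:x+k],4-4+cv2.COLOR_BGR2HSV),None,fx=8,fy=8,interpolation=cv2.INTER_LINEAR)
    m=cv2.inRange(h,lo,hi); cc=max(cv2.findContours(m,0,2)[0],key=cv2.contourArea)
    f=lambda u:(np.array(u)+.5)/8-.5+np.array([x-k,y-k])
    q=np.array([plane("top",f(u),z) for u in cc.reshape(-1,2)],np.float32)
    (ctr,wh,a)=cv2.minAreaRect(q); M=cv2.moments(q)
    print(n,"c",np.round(ctr,4),"moment",round(M['m10']/M['m00'],4),round(M['m01']/M['m00'],4),"wh",np.round(wh,4),"ang",round(a,1))
    return np.array(ctr)
w=(0,0,110),(180,70,255)
blob("walnut",(215,181),*w,.06)
blob("beech",(264,161),(0,0,110),(180,80,255),.06)
blob("porc",(330,167),(0,0,90),(180,110,255),.024)
blob("brass",(484,215),(17,190,60),(30,255,255),.024)
blob("brass2",(484,215),(18,170,60),(30,255,255),.024)
blob("catch",(175,215),(0,0,40),(180,110,255),.02)
blob("black",(384,167),(0,0,0),(180,255,50),.02)
blob("castor",(428,190),(0,0,0),(180,110,255),.02)
o=observe();M=R.from_rotvec(o["ee_rot"]).as_matrix();print(M.round(3))
s=cv2.imread("pics/scene0.png")
E
```

```text
walnut c [0.608  0.2812] moment 0.6079 0.2811 wh [0.0201 0.0211] ang 0.8
beech c [0.6593 0.1576] moment 0.6592 0.1575 wh [0.0237 0.0236] ang 10.4
porc c [ 0.6508 -0.0114] moment 0.6509 -0.0115 wh [0.037  0.0372] ang 0.9Traceback (most recent call last):
  File "<stdin>", line 15, in <module>
  File "<stdin>", line 5, in blob
ValueError: max() iterable argument is empty
```

```bash
cat >> h.py <<'E'
def blob(t,n,c,lo,hi,z,k=14,cam="top"):
    x,y=c; h=cv2.resize(cv2.cvtColor(t[y-k:y+k,x-k:x+k],cv2.COLOR_BGR2HSV),None,fx=8,fy=8,interpolation=cv2.INTER_LINEAR)
    m=cv2.inRange(h,lo,hi); L=cv2.findContours(m,0,2)[0]
    if not L: print(n,"none"); return
    cc=max(L,key=cv2.contourArea)
    q=np.array([plane(cam,(u+.5)/8-.5+np.array([x-k,y-k]),z) for u in cc.reshape(-1,2)],np.float32)
    ctr,wh,a=cv2.minAreaRect(q); print(n,"c",np.round(ctr,4),"wh",np.round(wh,4),"ang",round(a,1))
E
python3 - <<'E'
from h import *
t=cv2.imread("pics/top0.png"); h=cv2.cvtColor(t,cv2.COLOR_BGR2HSV)
print(h[215,478:496].tolist(), h[230,484].tolist())
for lo in((15,170,60),(16,200,60),(17,160,60)): blob(t,"brass",(484,215),lo,(30,255,255),.024)
blob(t,"catch",(175,215),(0,0,30),(180,120,255),.02)
blob(t,"black",(384,167),(0,0,0),(180,255,55),.02)
blob(t,"castor",(428,190),(0,0,0),(180,120,255),.02,18)
o=observe();print(R.from_rotvec(o["ee_rot"]).as_matrix().round(3))
E
```

```text
[[18, 183, 102], [17, 184, 115], [18, 184, 133], [18, 182, 146], [18, 181, 151], [18, 184, 151], [18, 181, 149], [18, 184, 148], [18, 184, 147], [18, 182, 146], [18, 183, 145], [18, 182, 144], [18, 181, 141], [17, 173, 136], [16, 163, 138], [15, 154, 141], [14, 151, 140], [15, 151, 135]] [14, 152, 143]
brass c [ 0.5316 -0.4109] wh [0.0348 0.0348] ang 55.9
brass none
brass c [ 0.5306 -0.4105] wh [0.033  0.0377] ang 35.6
catch c [0.5192 0.3855] wh [0.0304 0.0564] ang 50.6
black c [ 0.6534 -0.1518] wh [0.0295 0.0324] ang 45.7
castor c [ 0.5918 -0.265 ] wh [0.0469 0.0582] ang 4.6
[[ 0.964  0.265 -0.001]
 [ 0.265 -0.964  0.001]
 [-0.    -0.001 -1.   ]]
```

```bash
cat > go.py <<'E'
import sys
from h import *
def go():
    o=observe(); M=R.from_rotvec(o["ee_rot"]); p=o["position"]
    x,y,z,yaw=map(float,sys.argv[1:5])
    T=R.from_matrix(np.array([[1,0,0],[0,-1,0],[0,0,-1.]])); T=R.from_euler("z",yaw,degrees=True)*T
    print("t",round(o["clock"],2),"pos",p.round(4),"w mm",round(o["width"]*91.8,1),"gf",round(o["gripper_force"],1),"F",o["force"].round(1),"q7",o["joints"][6].round(2))
    print("tool shift now",M.inv().apply(np.array([x,y,z])-p).round(4),"turn",(M.inv()*T).as_rotvec().round(3),"shift after turn",T.inv().apply(np.array([x,y,z])-p).round(4))
go()
E
python3 -m pendant '[0.04,-0.009,0.005,0,0,0,0.09,0.04,-0.009,0.005,0,0,0,0.09,0.04,-0.009,0.005,0,0,0,0.09,0.04,-0.009,0.005,0,0,0,0.09,0.04,-0.009,0.005,0,0,0,0.09,0.04,-0.009,0.005,0,0,0,0.09,0.04,-0.009,0.005,0,0,0,0.09,0.04,-0.009,0.005,0,0,0,0.09,0.04,-0.009,0.005,0,0,0,0.09,0.04,-0.009,0.005,0,0,0,0.09]' 15
python3 -m pendant '[0,0,0,0,0,-0.163,0.09,0,0,0,0,0,-0.163,0.09,0,0,0,0,0,-0.163,0.09,0,0,0,0,0,-0.163,0.09,0,0,0,0,0,-0.163,0.09,0,0,0,0,0,-0.163,0.09,0,0,0,0,0,-0.163,0.09,0,0,0,0,0,-0.163,0.09,0,0,0,0,0,0,0.09]'
python3 go.py 0.531 -0.411 0.014 90
```

```text
clock: 1.35
position: [0.5281, -0.4094, 0.1871]
ee_rot: [-3.113, -0.419, 0.001]
force: [-0.5, -1.0, -0.4]
width: 0.981
gripper_force: 0.0
clock: 2.48
position: [0.5269, -0.4101, 0.1872]
ee_rot: [-2.221, -2.22, -0.0]
force: [-0.6, 0.2, -0.1]
width: 0.977
gripper_force: 0.0
t 2.48 pos [ 0.5269 -0.4101  0.1872] w mm 89.7 gf 0.0 F [-0.6  0.2 -0.1] q7 0.4
tool shift now [-0.001   0.0042  0.1732] turn [-0.001 -0.001 -0.   ] shift after turn [-0.0009  0.0041  0.1732]
```

```bash
python3 -m pendant '[-0.001,0.004,0.04,0,0,0,0.07,0,0,0.04,0,0,0,0.07,0,0,0.04,0,0,0,0.07,0,0,0.04,0,0,0,0.07,0,0,0.013,0,0,0,0.07,0,0,0,0,0,0,0.07,0,0,0,0,0,0,0.03,0,0,0,0,0,0,0.03,0,0,0,0,0,0,0.03,0,0,0,0,0,0,0.03]' 20
python3 go.py 0.531 -0.411 0.19 90
```

```text
clock: 3.72
position: [0.5315, -0.4113, 0.0152]
ee_rot: [2.22, 2.222, 0.0]
force: [0.3, 0.1, 3.2]
width: 0.375
gripper_force: 17.2
t 3.73 pos [ 0.5315 -0.4113  0.0152] w mm 34.4 gf 17.2 F [0.3 0.1 3.2] q7 0.33
tool shift now [ 0.0002 -0.0004 -0.1748] turn [0.001 0.    0.001] shift after turn [ 0.0003 -0.0005 -0.1748]
```

```bash
python3 -m pendant '[0,0,-0.03,0,0,0,0.03,0,0,-0.05,0,0,0,0.03,0,0,-0.05,0,0,0,0.03,0,0,-0.03,0,0,0,0.03,0.05,-0.004,0,0,0,0,0.03,0.05,-0.004,0,0,0,0,0.03,0.05,-0.004,0,0,0,0,0.03,0.05,-0.004,0,0,0,0,0.03,0.05,-0.004,0,0,0,0,0.03,0.05,-0.004,0,0,0,0,0.03]'
python3 -m pendant '[0.05,-0.004,0,0,0,0,0.03,0.05,-0.004,0,0,0,0,0.03,0.05,-0.004,0,0,0,0,0.03,0.05,-0.004,0,0,0,0,0.03,0.027,-0.001,0,0,0,0,0.03,0,0,0,0,0,-0.143,0.03,0,0,0,0,0,0,0.03,0,0,0,0,0,0,0.03]'
python3 go.py 0.4908 0.1161 0.019 98.2
```

```text
clock: 4.97
position: [0.5066, -0.1096, 0.1749]
ee_rot: [2.22, 2.222, 0.0]
force: [1.0, -0.1, -0.3]
width: 0.377
gripper_force: 20.0
clock: 5.98
position: [0.4898, 0.1152, 0.1747]
ee_rot: [2.06, 2.371, -0.0]
force: [-0.8, -0.8, -1.3]
width: 0.377
gripper_force: 20.0
t 5.97 pos [0.4898 0.1152 0.1747] w mm 34.6 gf 20.0 F [-0.8 -0.8 -1.3] q7 -0.44
tool shift now [0.0007 0.0011 0.1557] turn [-0.     0.    -0.003] shift after turn [0.0007 0.0011 0.1557]
```

```bash
python3 -m pendant '[0.001,0.001,0.04,0,0,0,0.03,0,0,0.04,0,0,0,0.03,0,0,0.04,0,0,0,0.03,0,0,0.02,0,0,0,0.03,0,0,0.008,0,0,0,0.03,0,0,0.007,0,0,0,0.03,0,0,0,0,0,0,0.03,0,0,0,0,0,0,0.05,0,0,0,0,0,0,0.055,0,0,0,0,0,0,0.055]'
python3 go.py 0.5192 0.3855 0.17 140.6
python3 -m pendant '[0,0,-0.02,0,0,0,0.055,0,0,-0.045,0,0,0,0.055,0,0,-0.05,0,0,0,0.055,0,0,-0.04,0,0,0,0.07,0,0,0,0,0,0,0.07]'
python3 go.py 0.5192 0.3855 0.19 140.6
```

```text
clock: 7.22
position: [0.4909, 0.117, 0.0201]
ee_rot: [2.056, 2.375, 0.001]
force: [-0.5, 0.1, -0.9]
width: 0.593
gripper_force: 0.0
t 7.22 pos [0.4909 0.117  0.0201] w mm 54.5 gf 0.0 F [-0.5  0.1 -0.9] q7 -0.61
tool shift now [ 0.2617  0.0666 -0.1499] turn [ 0.001  0.    -0.739] shift after turn [ 0.1486  0.2254 -0.1499]
clock: 7.85
position: [0.4925, 0.1177, 0.1779]
ee_rot: [2.054, 2.372, 0.008]
force: [0.6, 1.1, -0.1]
width: 0.749
gripper_force: 0.0
t 7.85 pos [0.4925 0.1177 0.1779] w mm 68.8 gf 0.0 F [ 0.6  1.1 -0.1] q7 -0.44
tool shift now [ 0.2612  0.0649 -0.0116] turn [ 0.006  0.002 -0.739] shift after turn [ 0.1493  0.2239 -0.0121]
```

```bash
python3 -m pendant '[0.052,0.013,0,0,0,0,0.06,0.052,0.013,0,0,0,0,0.06,0.052,0.013,0,0,0,0,0.06,0.052,0.013,0,0,0,0,0.06,0.053,0.013,0,0,0,0,0.06,0,0,0,0,0,-0.185,0.06,0,0,0,0,0,-0.185,0.06,0,0,0,0,0,-0.185,0.06,0,0,0,0,0,-0.184,0.06,0,0,0,0,0,0,0.06]'
python3 - <<'E'
from h import *
t=cv2.imread("pics/top0.png")
blob(t,"catch",(175,215),(0,0,30),(180,80,255),.02)
blob(t,"catch",(175,215),(0,0,30),(180,60,255),.02)
E
python3 go.py 0.5192 0.3855 0.014 140.6
```

```text
clock: 9.1
position: [0.5172, 0.3841, 0.1734]
ee_rot: [-1.061, -2.956, 0.002]
force: [0.8, 0.0, -0.5]
width: 0.653
gripper_force: 0.0
catch c [0.5191 0.3855] wh [0.0257 0.0519] ang 50.2
catch c [0.5192 0.3855] wh [0.0235 0.0494] ang 50.7
t 9.1 pos [0.5172 0.3841 0.1734] w mm 59.9 gf 0.0 F [ 0.8  0.  -0.5] q7 -0.21
tool shift now [-0.0008  0.0026  0.1594] turn [-0.002 -0.001 -0.001] shift after turn [-0.0006  0.0023  0.1594]
```

```bash
python3 -m pendant '[-0.001,0.002,0.04,0,0,0,0.06,0,0,0.04,0,0,0,0.06,0,0,0.04,0,0,0,0.06,0,0,0.03,0,0,0,0.06,0,0,0.01,0,0,0,0.06,0,0,0,0,0,0,0.06,0,0,0,0,0,0,0.015,0,0,0,0,0,0,0.015,0,0,0,0,0,0,0.015,0,0,0,0,0,0,0.015]' 15
python3 go.py 0.5192 0.3855 0.014 140.6
python3 -m pendant '[0,0,-0.03,0,0,0,0.015,0,0,-0.05,0,0,0,0.015,0,0,-0.05,0,0,0,0.015,0,0,-0.04,0,0,0,0.015,0,0,0,0,0,0.185,0.015,0,0,0,0,0,0.185,0.015,0,0,0,0,0,0.185,0.015,0,0,0,0,0,0.185,0.015,0,0,0,0,0,0.16,0.015,0,0,0,0,0,0,0.015]'
python3 go.py 0.4581 -0.2496 0.019 89
```

```text
clock: 10.35
position: [0.5198, 0.3855, 0.015]
ee_rot: [1.06, 2.957, 0.001]
force: [0.3, 0.4, 0.1]
width: 0.273
gripper_force: 0.2
t 10.35 pos [0.5198 0.3855 0.015 ] w mm 25.1 gf 0.2 F [0.3 0.4 0.1] q7 -0.32
tool shift now [ 0.0004 -0.0004  0.001 ] turn [ 0.  0. -0.] shift after turn [ 0.0004 -0.0004  0.001 ]
clock: 11.6
position: [0.5194, 0.3855, 0.1848]
ee_rot: [2.239, 2.203, -0.0]
force: [-0.5, 0.6, -1.1]
width: 0.235
gripper_force: 15.0
t 11.6 pos [0.5194 0.3855 0.1848] w mm 21.5 gf 15.0 F [-0.5  0.6 -1.1] q7 -0.99
tool shift now [-0.636  -0.0513  0.166 ] turn [0.    0.    0.002] shift after turn [-0.6361 -0.0502  0.1658]
```

```bash
python3 -m pendant '[-0.053,-0.0043,0,0,0,0,0.015,-0.053,-0.0043,0,0,0,0,0.015,-0.053,-0.0043,0,0,0,0,0.015,-0.053,-0.0043,0,0,0,0,0.015,-0.053,-0.0043,0,0,0,0,0.015,-0.053,-0.0043,0,0,0,0,0.015,-0.053,-0.0043,0,0,0,0,0.015,-0.053,-0.0043,0,0,0,0,0.015,-0.053,-0.0043,0,0,0,0,0.015,-0.053,-0.0043,0,0,0,0,0.015]'
python3 -m pendant '[-0.053,-0.004,0,0,0,0,0.015,-0.053,-0.004,0,0,0,0,0.015,0,0,0.06,0,0,0,0.015,0,0,0,0,0,0,0.015]'
python3 go.py 0.4581 -0.2496 0.02 89
python3 - <<'E'
from h import *
s=get_image("scene")[:,:,::-1]; u=proj("scene",[.458,-.25,.08]).astype(int); print(u)
x,y=max(u[0]-100,0),max(u[1]-90,0); cv2.imwrite("pics/catch.png",cv2.resize(s[y:y+170,x:x+200],(800,600)[:2] if 0 else (700,595)))
E
```

```text
clock: 12.85
position: [0.4672, -0.1454, 0.1849]
ee_rot: [2.235, 2.207, 0.0]
force: [1.2, -0.5, -0.8]
width: 0.24
gripper_force: 15.0
clock: 13.35
position: [0.4547, -0.2487, 0.1217]
ee_rot: [-2.232, -2.2, 0.004]
force: [-0.4, 1.1, -0.2]
width: 0.238
gripper_force: 15.0
t 13.35 pos [ 0.4547 -0.2487  0.1217] w mm 21.8 gf 15.0 F [-0.4  1.1 -0.2] q7 0.17
tool shift now [-0.0012  0.0042  0.1017] turn [-0.007 -0.004  0.003] shift after turn [-0.0009  0.0034  0.1017]
[225 211]
```

View pics/catch.png

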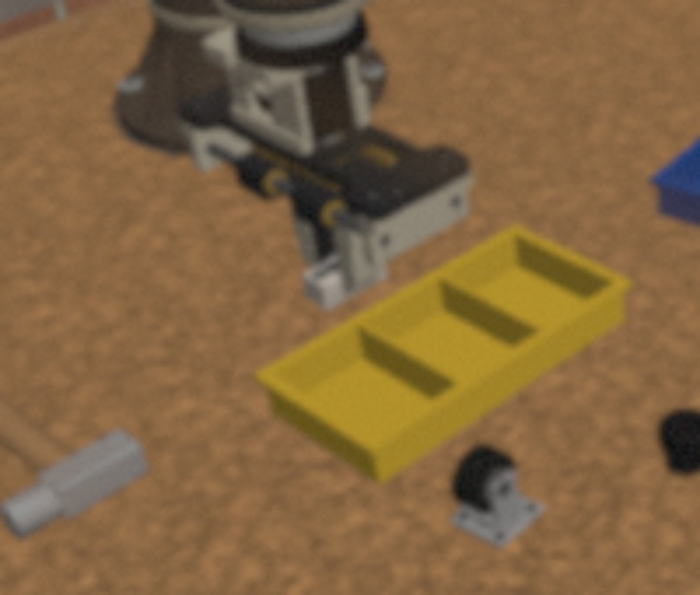

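The catch is held level between the fingers (crop ~(325,285)), just over the yellow tray. I'll lower most of the way and feel for the floor.

```bash
python3 -m pendant '[-0.001,0.004,0.03,0,0,0,0.015,0,0,0.03,0,0,0,0.015,0,0,0.025,0,0,0,0.015,0,0,0.007,0,0,0,0.015,0,0,0,0,0,0,0.015,0,0,0,0,0,0,0.015]'
python3 -m pendant '[0,0,0.003,0,0,0,0.015,0,0,0.0,0,0,0,0.015]'
python3 -m pendant '[0,0,0.003,0,0,0,0.015,0,0,0.0,0,0,0,0.015]'
python3 -m pendant '[0,0,0.002,0,0,0,0.015,0,0,0.0,0,0,0,0.015]'
```

```text
clock: 14.15
position: [0.4628, -0.2508, 0.0342]
ee_rot: [2.238, 2.202, 0.001]
force: [-0.1, -0.2, -0.6]
width: 0.244
gripper_force: 15.0
clock: 14.4
position: [0.4618, -0.2507, 0.0299]
ee_rot: [2.24, 2.202, -0.0]
force: [0.0, -0.2, -0.5]
width: 0.238
gripper_force: 15.0
clock: 14.65
position: [0.4616, -0.2506, 0.0265]
ee_rot: [-2.24, -2.202, 0.0]
force: [0.2, 0.9, 0.9]
width: 0.238
gripper_force: 15.0
clock: 14.9
position: [0.4616, -0.2506, 0.0246]
ee_rot: [-2.24, -2.202, 0.0]
force: [0.2, -0.3, 0.0]
width: 0.236
gripper_force: 15.0
```

```bash
python3 -m pendant '[0,-0.003,0.002,0,0,0,0.015,0,0,0.0,0,0,0,0.015]'
python3 -m pendant '[0,0,0.002,0,0,0,0.015,0,0,0.0,0,0,0,0.015]'
python3 -m pendant '[0,0,0.0015,0,0,0,0.015,0,0,0.0,0,0,0,0.015,0,0,0.0,0,0,0,0.015]'
```

```text
clock: 15.15
position: [0.4582, -0.2505, 0.0225]
ee_rot: [-2.24, -2.202, 0.001]
force: [-0.2, 0.1, -0.7]
width: 0.237
gripper_force: 15.0
clock: 15.4
position: [0.4585, -0.2507, 0.0214]
ee_rot: [2.24, 2.202, -0.001]
force: [-3.9, 1.3, 11.6]
width: 0.24
gripper_force: 15.0
clock: 15.78
position: [0.4585, -0.2508, 0.0203]
ee_rot: [2.24, 2.202, -0.001]
force: [-5.2, 1.3, 16.0]
width: 0.233
gripper_force: 15.0
```

Contact with the floor at TCP ≈ 21 mm, as expected. Release, lift and head to the porcelain knob.

```bash
python3 -m pendant '[0,0,-0.001,0,0,0,0.015,0,0,0,0,0,0,0.045,0,0,0,0,0,0,0.045,0,0,-0.01,0,0,0,0.045,0,0,-0.04,0,0,0,0.045,0,0,-0.06,0,0,0,0.06,0,0,-0.05,0,0,0,0.07,0,0,0,0,0,0,0.07]' 20
python3 go.py 0.6508 -0.0114 0.014 90
```

```text
clock: 16.77
position: [0.4611, -0.2513, 0.1848]
ee_rot: [2.235, 2.197, 0.004]
force: [0.5, 0.1, -0.5]
width: 0.746
gripper_force: 0.0
t 16.77 pos [ 0.4611 -0.2513  0.1848] w mm 68.5 gf 0.0 F [ 0.5  0.1 -0.5] q7 0.2
tool shift now [0.2437 0.1843 0.1712] turn [ 0.007  0.004 -0.017] shift after turn [0.2399 0.1897 0.1708]
```

```bash
python3 -m pendant '[0.048,0.0375,0,0,0,0,0.07,0.048,0.0375,0,0,0,0,0.07,0.048,0.0375,0,0,0,0,0.07,0.048,0.0375,0,0,0,0,0.07,0.048,0.0375,0,0,0,0,0.07,0,0,0,0,0,-0.017,0.07,0,0,0,0,0,0,0.07,0,0,0,0,0,0,0.07]'
python3 go.py 0.6508 -0.0114 0.014 90
```

```text
clock: 17.77
position: [0.6495, -0.0156, 0.1798]
ee_rot: [-2.224, -2.219, 0.002]
force: [-0.2, 0.4, -0.4]
width: 0.764
gripper_force: 0.0
t 17.77 pos [ 0.6495 -0.0156  0.1798] w mm 70.1 gf 0.0 F [-0.2  0.4 -0.4] q7 -0.28
tool shift now [0.0044 0.0014 0.1658] turn [-0.001  0.001 -0.002] shift after turn [0.0042 0.0013 0.1658]
```

```bash
python3 -m pendant '[0.004,0.0013,0.04,0,0,0,0.07,0,0,0.04,0,0,0,0.07,0,0,0.04,0,0,0,0.07,0,0,0.035,0,0,0,0.07,0,0,0.011,0,0,0,0.06,0,0,0,0,0,0,0.03,0,0,0,0,0,0,0.03,0,0,0,0,0,0,0.03,0,0,0,0,0,0,0.03,0,0,0,0,0,0,0.03]'
python3 go.py 0.4594 -0.1736 0.175 89
python3 -m pendant '[0,0,-0.03,0,0,0,0.03,0,0,-0.05,0,0,0,0.03,0,0,-0.05,0,0,0,0.03,0,0,-0.03,0,0,0,0.03,0,0,0,0,0,0,0.03]'
python3 go.py 0.4594 -0.1736 0.175 89
```

```text
clock: 19.02
position: [0.6525, -0.0098, 0.0157]
ee_rot: [2.22, 2.22, 0.002]
force: [-1.8, -0.4, 8.5]
width: 0.374
gripper_force: 20.0
t 19.02 pos [ 0.6525 -0.0098  0.0157] w mm 34.4 gf 20.0 F [-1.8 -0.4  8.5] q7 -0.37
tool shift now [-0.1639 -0.1928 -0.1597] turn [0.002 0.    0.017] shift after turn [-0.1671 -0.1903 -0.1593]
clock: 19.65
position: [0.6531, -0.0094, 0.1775]
ee_rot: [2.219, 2.219, 0.006]
force: [-0.5, -0.1, -0.9]
width: 0.375
gripper_force: 20.0
t 19.65 pos [ 0.6531 -0.0094  0.1775] w mm 34.5 gf 20.0 F [-0.5 -0.1 -0.9] q7 -0.29
tool shift now [-0.1642 -0.1937  0.0014] turn [ 0.005 -0.     0.017] shift after turn [-0.1675 -0.1909  0.0025]
```

```bash
python3 -m pendant '[-0.041,-0.048,0,0,0,0,0.03,-0.041,-0.048,0,0,0,0,0.03,-0.041,-0.048,0,0,0,0,0.03,-0.041,-0.048,0,0,0,0,0.03,0,0,0,0,0,0.017,0.03,0,0,0.03,0,0,0,0.03,0,0,0,0,0,0,0.03,0,0,0,0,0,0,0.03]'
python3 go.py 0.4594 -0.1736 0.0197 89
```

```text
clock: 20.65
position: [0.4619, -0.1715, 0.1444]
ee_rot: [-2.239, -2.203, -0.0]
force: [0.8, -0.2, -1.2]
width: 0.376
gripper_force: 20.0
t 20.65 pos [ 0.4619 -0.1715  0.1444] w mm 34.5 gf 20.0 F [ 0.8 -0.2 -1.2] q7 0.02
tool shift now [-0.0022 -0.0024  0.1247] turn [-0.    -0.001  0.001] shift after turn [-0.0021 -0.0024  0.1247]
```

```bash
python3 -m pendant '[-0.002,-0.0024,0.04,0,0,0,0.03,0,0,0.04,0,0,0,0.03,0,0,0.03,0,0,0,0.03,0,0,0.01,0,0,0,0.03,0,0,0.004,0,0,0,0.03,0,0,0,0,0,0,0.03,0,0,0,0,0,0,0.03]'
python3 go.py 0.4594 -0.1736 0.0197 89
python3 -m pendant '[0,0,0,0,0,0,0.055,0,0,0,0,0,0,0.055,0,0,-0.02,0,0,0,0.055,0,0,-0.04,0,0,0,0.055,0,0,-0.06,0,0,0,0.06,0,0,-0.05,0,0,0,0.07,0,0,0,0,0,0,0.08]' 20
python3 go.py 0.6593 0.1576 0.18 90
```

```text
clock: 21.52
position: [0.4598, -0.1744, 0.0212]
ee_rot: [2.239, 2.201, 0.001]
force: [0.7, -0.2, -0.3]
width: 0.377
gripper_force: 20.0
t 21.52 pos [ 0.4598 -0.1744  0.0212] w mm 34.6 gf 20.0 F [ 0.7 -0.2 -0.3] q7 -0.11
tool shift now [ 0.0007 -0.0004  0.0015] turn [0.002 0.001 0.   ] shift after turn [ 0.0007 -0.0004  0.0015]
clock: 22.4
position: [0.4614, -0.1746, 0.1942]
ee_rot: [2.236, 2.197, 0.005]
force: [-0.1, 0.7, -1.1]
width: 0.827
gripper_force: 0.0
t 22.4 pos [ 0.4614 -0.1746  0.1942] w mm 75.9 gf 0.0 F [-0.1  0.7 -1.1] q7 0.06
tool shift now [0.3356 0.192  0.0147] turn [ 0.007  0.003 -0.017] shift after turn [0.3322 0.1979 0.0142]
```

```bash
python3 -m pendant '[0.048,0.0275,0,0,0,0,0.08,0.048,0.0275,0,0,0,0,0.08,0.048,0.0275,0,0,0,0,0.08,0.048,0.0275,0,0,0,0,0.08,0.048,0.0275,0,0,0,0,0.08,0.048,0.0275,0,0,0,0,0.08,0.048,0.0275,0,0,0,0,0.08,0,0,0,0,0,-0.017,0.08,0,0,0,0,0,0,0.08,0,0,0,0,0,0,0.08]'
python3 go.py 0.6593 0.1576 0.032 90
```

```text
clock: 23.65
position: [0.657, 0.1567, 0.1898]
ee_rot: [2.224, 2.219, -0.002]
force: [-0.0, -0.2, 0.4]
width: 0.871
gripper_force: 0.0
t 23.65 pos [0.657  0.1567 0.1898] w mm 79.9 gf 0.0 F [-0.  -0.2  0.4] q7 -0.56
tool shift now [0.0011 0.0024 0.1578] turn [-0.001  0.001 -0.002] shift after turn [0.0009 0.0023 0.1578]
```

```bash
python3 -m pendant '[0.001,0.0023,0.04,0,0,0,0.08,0,0,0.04,0,0,0,0.08,0,0,0.04,0,0,0,0.08,0,0,0.03,0,0,0,0.08,0,0,0.008,0,0,0,0.07,0,0,0,0,0,0,0.035,0,0,0,0,0,0,0.035,0,0,0,0,0,0,0.035,0,0,0,0,0,0,0.035,0,0,0,0,0,0,0.035]' 25
python3 go.py 0.4606 -0.0976 0.036 89
python3 -m pendant '[0,0,-0.03,0,0,0,0.035,0,0,-0.05,0,0,0,0.035,0,0,-0.05,0,0,0,0.035,0,0,-0.03,0,0,0,0.035,0,0,0,0,0,0,0.035]'
python3 go.py 0.4606 -0.0976 0.18 89
```

```text
clock: 24.9
position: [0.6604, 0.1598, 0.0336]
ee_rot: [2.221, 2.22, 0.003]
force: [-1.0, -1.3, 7.2]
width: 0.467
gripper_force: 25.1
t 24.9 pos [0.6604 0.1598 0.0336] w mm 42.9 gf 25.1 F [-1.  -1.3  7.2] q7 -0.63
tool shift now [-0.2574 -0.1997 -0.0029] turn [ 0.002 -0.     0.017] shift after turn [-0.2608 -0.1953 -0.0024]
clock: 25.52
position: [0.6608, 0.1603, 0.1954]
ee_rot: [2.22, 2.22, 0.007]
force: [-0.1, 0.2, -1.6]
width: 0.465
gripper_force: 24.9
t 25.52 pos [0.6608 0.1603 0.1954] w mm 42.7 gf 24.9 F [-0.1  0.2 -1.6] q7 -0.56
tool shift now [-0.258  -0.2003  0.014 ] turn [ 0.005 -0.002  0.017] shift after turn [-0.2614 -0.1957  0.0154]
```

```bash
python3 -m pendant '[-0.043,-0.0335,0,0,0,0,0.035,-0.043,-0.0335,0,0,0,0,0.035,-0.043,-0.0335,0,0,0,0,0.035,-0.043,-0.0335,0,0,0,0,0.035,-0.043,-0.0335,0,0,0,0,0.035,-0.043,-0.0335,0,0,0,0,0.035,0,0,0,0,0,0.017,0.035,0,0,0.03,0,0,0,0.035,0,0,0,0,0,0,0.035,0,0,0,0,0,0,0.035]'
python3 go.py 0.4606 -0.0976 0.038 89
```

```text
clock: 26.78
position: [0.4589, -0.0977, 0.1625]
ee_rot: [-2.239, -2.203, -0.0]
force: [0.3, 0.8, -1.4]
width: 0.469
gripper_force: 24.9
t 26.77 pos [ 0.4589 -0.0977  0.1625] w mm 43.0 gf 24.9 F [ 0.3  0.8 -1.4] q7 -0.13
tool shift now [1.000e-04 1.800e-03 1.245e-01] turn [-0.    -0.     0.001] shift after turn [1.000e-04 1.700e-03 1.245e-01]
```

```bash
python3 -m pendant '[0,0.0015,0.04,0,0,0,0.035,0,0,0.04,0,0,0,0.035,0,0,0.03,0,0,0,0.035,0,0,0.01,0,0,0,0.035,0,0,0.004,0,0,0,0.035,0,0,0,0,0,0,0.035,0,0,0,0,0,0,0.035]'
python3 go.py 0.4606 -0.0976 0.038 89
python3 -m pendant '[0,0,0,0,0,0,0.058,0,0,0,0,0,0,0.058,0,0,-0.02,0,0,0,0.058,0,0,-0.04,0,0,0,0.058,0,0,-0.06,0,0,0,0.06,0,0,-0.04,0,0,0,0.07,0,0,0,0,0,0,0.08]' 25
python3 go.py 0.608 0.2812 0.19 90
```

```text
clock: 27.65
position: [0.4608, -0.0986, 0.0391]
ee_rot: [2.239, 2.201, 0.001]
force: [1.3, -0.5, -1.4]
width: 0.47
gripper_force: 24.9
t 27.65 pos [ 0.4608 -0.0986  0.0391] w mm 43.1 gf 24.9 F [ 1.3 -0.5 -1.4] q7 -0.29
tool shift now [ 0.001  -0.0002  0.0011] turn [0.002 0.    0.   ] shift after turn [ 0.001  -0.0002  0.0011]
clock: 28.52
position: [0.462, -0.0986, 0.2013]
ee_rot: [2.237, 2.198, 0.005]
force: [-0.1, -0.4, -0.8]
width: 0.824
gripper_force: 0.0
t 28.52 pos [ 0.462  -0.0986  0.2013] w mm 75.6 gf 0.0 F [-0.1 -0.4 -0.8] q7 -0.1
tool shift now [0.3823 0.1393 0.0116] turn [ 0.006  0.002 -0.017] shift after turn [0.3798 0.146  0.0113]
```

```bash
python3 -m pendant '[0.0475,0.0177,0,0,0,0,0.08,0.0475,0.0177,0,0,0,0,0.08,0.0475,0.0177,0,0,0,0,0.08,0.0475,0.0177,0,0,0,0,0.08,0.0475,0.0177,0,0,0,0,0.08,0.0475,0.0177,0,0,0,0,0.08,0.0475,0.0177,0,0,0,0,0.08,0.0475,0.0177,0,0,0,0,0.08,0,0,0,0,0,-0.017,0.08,0,0,0,0,0,0,0.08]'
python3 -m pendant '[0,0,0,0,0,0,0.08]'
python3 go.py 0.608 0.2812 0.032 90
```

```text
clock: 29.78
position: [0.6076, 0.2784, 0.1967]
ee_rot: [-2.221, -2.222, 0.004]
force: [-0.4, -0.4, -0.7]
width: 0.875
gripper_force: 0.0
clock: 29.9
position: [0.6082, 0.2773, 0.1977]
ee_rot: [2.223, 2.219, -0.002]
force: [0.2, 0.0, 0.2]
width: 0.873
gripper_force: 0.0
t 29.9 pos [0.6082 0.2773 0.1977] w mm 80.1 gf 0.0 F [0.2 0.  0.2] q7 -0.78
tool shift now [ 4.100e-03 -1.000e-04  1.657e-01] turn [-0.     0.001 -0.002] shift after turn [ 0.0039 -0.0002  0.1657]
```

```bash
python3 -m pendant '[0.003,0,0.04,0,0,0,0.08,0,0,0.04,0,0,0,0.08,0,0,0.04,0,0,0,0.08,0,0,0.035,0,0,0,0.08,0,0,0.01,0,0,0,0.07,0,0,0,0,0,0,0.035,0,0,0,0,0,0,0.035,0,0,0,0,0,0,0.035,0,0,0,0,0,0,0.035,0,0,0,0,0,0,0.035]' 25
python3 go.py 0.48 0.1913 0.036 98.2
python3 -m pendant '[0,0,-0.03,0,0,0,0.035,0,0,-0.05,0,0,0,0.035,0,0,-0.05,0,0,0,0.035,0,0,-0.03,0,0,0,0.035,0,0,0,0,0,0,0.035]'
python3 go.py 0.48 0.1913 0.18 98.2
```

```text
clock: 31.15
position: [0.6089, 0.2825, 0.0347]
ee_rot: [2.221, 2.221, 0.003]
force: [-0.8, -0.1, 6.7]
width: 0.466
gripper_force: 25.2
t 31.15 pos [0.6089 0.2825 0.0347] w mm 42.8 gf 25.2 F [-0.8 -0.1  6.7] q7 -0.87
tool shift now [-0.0912 -0.1289 -0.0017] turn [ 0.002 -0.001 -0.143] shift after turn [-0.0719 -0.1406 -0.0013]
clock: 31.78
position: [0.6092, 0.2831, 0.1965]
ee_rot: [2.22, 2.22, 0.008]
force: [0.1, 0.8, -0.9]
width: 0.469
gripper_force: 24.9
t 31.77 pos [0.6092 0.2831 0.1965] w mm 43.0 gf 24.9 F [ 0.1  0.8 -0.9] q7 -0.78
tool shift now [-0.0919 -0.1293  0.0157] turn [ 0.005 -0.002 -0.143] shift after turn [-0.0724 -0.141   0.0165]
```

```bash
python3 -m pendant '[-0.0306,-0.0431,0,0,0,0,0.035,-0.0306,-0.0431,0,0,0,0,0.035,-0.0306,-0.0431,0,0,0,0,0.035,0,0,0,0,0,-0.143,0.035,0,0,0.03,0,0,0,0.035,0,0,0,0,0,0,0.035,0,0,0,0,0,0,0.035]'
python3 go.py 0.48 0.1913 0.039 98.2
```

```text
clock: 32.65
position: [0.4787, 0.1904, 0.1634]
ee_rot: [-2.057, -2.374, 0.001]
force: [0.1, 0.2, -0.6]
width: 0.469
gripper_force: 24.9
t 32.65 pos [0.4787 0.1904 0.1634] w mm 43.1 gf 24.9 F [ 0.1  0.2 -0.6] q7 -0.64
tool shift now [0.0007 0.0015 0.1244] turn [-0.001 -0.    -0.   ] shift after turn [0.0007 0.0014 0.1244]
```

```bash
python3 -m pendant '[0.001,0.0013,0.04,0,0,0,0.035,0,0,0.04,0,0,0,0.035,0,0,0.03,0,0,0,0.035,0,0,0.01,0,0,0,0.035,0,0,0.004,0,0,0,0.035,0,0,0,0,0,0,0.035,0,0,0,0,0,0,0.035]'
python3 go.py 0.48 0.1913 0.039 98.2
python3 -m pendant '[0,0,0,0,0,0,0.058,0,0,0,0,0,0,0.058,0,0,-0.02,0,0,0,0.058,0,0,-0.04,0,0,0,0.058,0,0,-0.06,0,0,0,0.06,0,0,-0.05,0,0,0,0.07,0.04,0.04,-0.02,0,0,0,0.08,0.05,0.05,0,0,0,0,0.08,0.05,0.05,0,0,0,0,0.08,0.05,0.05,0,0,0,0,0.08]' 25
python3 -m pendant '[0.04,0.03,0,0,0,0,0.08,0,0,0,0,0,0,0.08]'
python3 - <<'E'
from h import *
t=get_image("top")[:,:,::-1]; s=get_image("scene")[:,:,::-1]
cv2.imwrite("pics/e1.png",np.vstack([cv2.resize(t[140:290,150:510],(720,300)),cv2.resize(s[120:300,100:500],(660,297))[:, :].copy() if 0 else cv2.resize(s[120:300,100:500],(720,300))]))
E
```

```text
clock: 33.52
position: [0.4806, 0.1917, 0.0402]
ee_rot: [2.057, 2.374, 0.002]
force: [-0.4, -0.5, -0.6]
width: 0.471
gripper_force: 24.9
t 33.52 pos [0.4806 0.1917 0.0402] w mm 43.2 gf 24.9 F [-0.4 -0.5 -0.6] q7 -0.78
tool shift now [-0.0003 -0.0007  0.0012] turn [ 0.002 -0.    -0.   ] shift after turn [-0.0003 -0.0007  0.0012]
clock: 34.78
position: [0.6275, 0.3881, 0.2293]
ee_rot: [2.058, 2.373, 0.0]
force: [0.8, 0.3, 0.7]
width: 0.872
gripper_force: 0.0
clock: 35.02
position: [0.6492, 0.4347, 0.227]
ee_rot: [-2.051, -2.376, 0.002]
force: [-1.4, -0.2, -0.8]
width: 0.876
gripper_force: 0.0
```

View pics/e1.png

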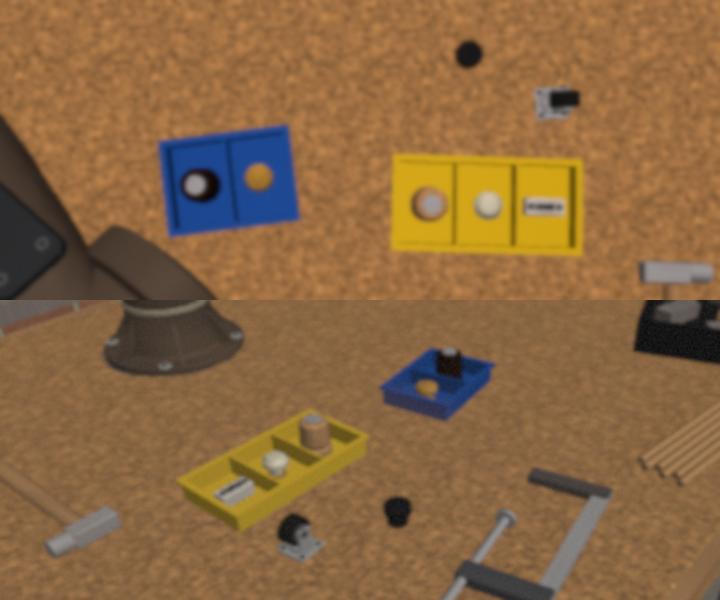

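All five pieces stand upright in their compartments. In the top view the blue tray holds walnut (200,184) and brass (258,177), and the yellow tray holds beech (430,204), porcelain (488,205) and the catch (544,206). The black knob and castor haven't moved.

```bash
python3 -m pendant '[0,0,0,0,0,0,0.08,0,0,0,0,0,0,0.08]' && python3 -c "
from cell import sign_off; print(sign_off())"
```

```text
clock: 35.38
position: [0.6505, 0.4294, 0.23]
ee_rot: [2.058, 2.372, 0.001]
force: [-0.2, 0.4, 0.7]
width: 0.87
gripper_force: 0.0
the job is handed in; nothing more can be done
None
```

I handed in the job at about 35 s: the final pictures showed all five pieces upright, one per compartment in the correct trays, with the black knob and castor not visibly moved; no verdict was returned.

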